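# Line up a shaker's transit-lock holes with a drift and fit the bolt

### The job

Lock the bench shaker for moving: its platform has stopped with the hole in its front tongue out of line with the hole in the lug below. Work the tapered drift down through both holes until its parallel shank stands in both and has drawn them into line, swap it for the transit bolt, pushed down until its washer face sits on the tongue, and hang the drift back in a hole of the tool stand. Move the platform with the drift only, not with the gripper, feel your way so that you never bear on the shaker with more than about 25 N, and leave the other things where they are.

Things in the scene. Friction and masses are not known exactly. Their poses are not given: they have to be found in the camera images.
- shaker: Fixed bench shaker, white housing 190 x 230 mm. Origin on the worktop plumb below its lock hole; x points back over the housing (x = 30 to 220 mm), y left, z up. Carries a sliding aluminium platform (x = 55 to 225 mm) with clamp bars up to 111 mm high. The platform slides along y only, drags with about 6 N either way, and stays where it is left.
- lock_hole (a point): Centre of the 14 mm diameter lock hole at the top face of the housing's fixed steel lug, 73 mm above the worktop; axes as the shaker's. The lug is 12 mm thick and 56 mm wide, with open air below it. The platform's tongue lies 2 mm above the lug.
- lined_up (a point): Fixed point 12 mm above lock_hole, level with the tongue's top face: here the centre of the tongue's hole belongs. The tongue is 10 mm thick, 44 mm wide, its hole 14 mm in diameter. Now that hole stands anywhere up to 8 mm off along the shaker's y, to either side: how far is not measured, find it by feel or by eye. Travel 10 mm either side.
- drift: Tapered steel drift, upright in the stand, 100 to 220 g. Origin on its axis at the underside of its flange (25 mm diameter, 5 mm thick); z up the axis. Below: parallel shank, 13 mm diameter, 28 mm long, then a taper to a blunt 6 mm tip 73 mm below the origin. Above: grip, 16 mm diameter, 5 to 55 mm above the origin, then a 20 mm button up to 65 mm.
- drift_tip (a point): Centre of the drift's blunt tip, 73 mm below the drift's origin on its axis.
- bolt: Transit bolt, steel pin with a round black hand knob, upright in the stand, 90 to 190 g. Origin on its axis at the underside of its washer face (26 mm diameter, 4 mm thick); z up. Below: smooth shank, 12.6 mm diameter, 40 mm long, the last 4 mm tapering to 8.4 mm. Above: neck of 15 mm diameter, then the knob, 29 mm diameter, 15 to 41 mm above the origin.
- stand: White tool stand, fixed: top plate 56 x 200 x 10 mm on four posts, its top 88 mm above the worktop. Origin on the worktop below its centre, long side along y. Three 17.5 mm diameter through holes at y = -66, 0 and +66 mm; drift and bolt hang by flange and washer face in the middle one and the +66 one, in either order; the -66 one is free. Open below, down to an 8 mm foot plate.
- timer: Lab timer 62 x 62 x 18 mm lying on its back, a bystander. Origin under its centre.
- dropper: Brown dropper bottle, 33 mm diameter, 94 mm high, a bystander. Origin under its centre.
- weight: Brass calibration weight, 29 mm diameter, 50 mm high, a bystander. Origin under its centre.
- vial_a: Glass vial, 21 mm diameter, 50 mm high, a bystander. Origin under its centre.
- vial_b: Glass vial, 21 mm diameter, 50 mm high, a bystander. Origin under its centre.
- marker_pen: Marker pen, 131 mm long, lying, a bystander. Origin under its centre.
Mind the look-alikes: they are no part of the job. Leave any red or yellow look-alike of the bolt alone.

How it is judged (in metres and radians):
On the way:
1. the drift's parallel shank stands in both holes: drift upright on the lock hole's axis, its flange within 8 mm of the tongue (z of drift in the frame of lock_hole below 0.02 m and horizontal distance between drift and lock_hole below 0.003 m and horizontal distance between drift_tip and lock_hole below 0.006 m and angle between drift's own z axis and vertical below 0.09 rad), for 0.1 s.
At the end, for the whole second after the job is handed in: Bolt through both holes within 3 mm of the lock hole's axis, upright to 0.06 rad, washer face within 2 mm of the tongue; drift hanging by its flange in a hole of the stand (height within 5 mm, 6 mm of the row of holes, upright to 0.12 rad); both at rest (z of bolt in the frame of lock_hole between 0.008 and 0.014 m and horizontal distance between bolt and lock_hole below 0.003 m and angle between bolt's own z axis and vertical below 0.06 rad and linear speed of each of bolt, drift below 0.01 m/s and x of drift in the frame of stand between -0.006 and 0.006 m and z of drift in the frame of stand between 0.084 and 0.093 m and y of drift in the frame of stand between -0.075 and 0.075 m and angle between drift's own z axis and vertical below 0.12 rad); the robot touches nothing.
It fails at once if the drift bears on the shaker with more than 40 N (contact force between drift and shaker above 40 N).
It fails at once if the bolt bears on the shaker with more than 40 N (contact force between bolt and shaker above 40 N).
It fails at once if the gripper or arm pushes the shaker or its platform with more than 4 N (contact force between any of the fingers, the arm and shaker above 4 N).
It fails at once if a bystander is moved more than 25 mm (distance of any of timer, dropper, weight, vial_a, vial_b, marker_pen from where it was at the start of the episode above 0.025 m).
It fails at once if a vial, the dropper bottle or the weight is tipped more than 0.5 rad (angle between any of vial_a, vial_b, dropper, weight's own z axis and vertical above 0.5 rad).
It also fails if it takes over 72 s, if anything falls off the work surface, if the arm or the gripper's body presses on something with over 40 N, if the wrist force passes 120 N, or if a joint passes its speed limit or range.

### The arm

A 6-joint arm with a two-finger parallel gripper is mounted at the origin on a cart in front of the work surface, level with it; the furniture and walls round the work are solid. World frame = base frame: x ahead of the robot, y to its left, z up, the work surface at z = 0. Lengths are in mm, angles in rad, forces in N, time in s.
With the tool pointing down it reaches from about 300 to 825 mm from the base axis. Payload 5.4 kg.
Tool frame: the origin (TCP) lies midway between the tips of the shut fingers; the grasp point (between the pads) lies 19 mm behind it (bot.pinch_z is the distance from the TCP to the grasp point, in mm); y points along the fingers, x is the direction in which the jaws open and shut, and the axes are right-handed (so a half turn about y gives the same grasp; the last joint's range is limited). The gripper opens to 92 mm and grips with 3 to 60 N. Pads are 20 mm wide; open, the fingers measure 128 mm over their backs; the gripper's body (75 mm by 189 mm) begins 69 mm behind the grasp point.
Start: joints at [1.07, 0.158, 1.597, -0, 1.386, -0.21], TCP at [164.873, 550.838, 214.601] pointing down, gripper open.
Joint ranges: [-2.91, 2.91], [-0.94, 2.29], [0.18, 2.7], [-1.29, 4.43], [0.17, 2.64], [-3, 3]. Speed limits (rad/s): [2.57, 2.57, 3.14, 3.14, 3.14, 3.14].

### API

Orientations are given as a rotation vector (axis times angle).
In Python, from rig import bot gives the robot as it stands. The module is installed in compiled form; this text tells all that it offers.
- The arm moves only by the shell command python3 -m creep 'ROWS' [FORCE]. ROWS is JSON, a list of rows, each a list of 7 numbers: the turn, a rotation vector about the tool's x, y, z in rad, then the shift along the tool's x, y, z in cm, then the finger opening in cm, from 0 to 9.19. A call has 1 to 12 rows; each row shifts and turns the commanded pose from where the row before left it, along the tool's axes as they then stand; what a row does not reach is not made up. A row lasts 1/8 s, in which the tool goes at most 62.5 mm and 10.7 degrees, less where a joint would pass 70% of its speed; a pose out of reach is approached as far as the arm can. A call with a gripper value outside its range is refused whole. The fingers move at their own pace and stop on an object; FORCE is the grip in N (left out, the last holds). Time passes only in rows, so rows that do not move let the fingers close. It gives the time, the measured TCP pose, the force and the opening at its end, in the units of the state.
- bot.sense(): the state, without advancing time (a new reading comes with each control period).
- bot.read_camera(name): name is "scene" or "top"; returns a dict with "pixels" (400x640x3 uint8, blue, green, red), "fx", "fy", "cx", "cy" (pixels), "dist" ([k1, k2, p1, p2, k3] as OpenCV has them; the pictures are not rectified), "world_from_camera" (4x4, takes a point from camera to world coordinates). Camera axes: x right, y up, looking along -z (the intrinsics and any distortion apply to the point x, -y, -z); pixel columns grow to the right and rows downward; lengths in mm; the calibration is good to about 2 mm. A picture is of the moment at which its call begins. There is no depth.
- bot.close_job(): hands the job in, once; it reports no verdict.
The state is a dict: "t": time; "qpos": joint angles; "dq": joint speeds; "effort": joint torques, N m; "ee_pos": TCP position; "tcp_rot": TCP orientation; "wrist_force": force on the tool from outside, world axes, zero at the start; "wrist_torque": the same for the moment, N m; "gripper_width": finger opening in mm.
Only numpy, scipy, OpenCV 4.12 (cv2) and the standard library are available. Lean on these libraries where they do the work, as an engineer would, in place of code of your own. Each camera call takes 0.05 s, during which the arm holds its last target. There are 200 camera calls.

## Working session

There is one attempt and no reset: what is moved stays moved. The work goes in short steps, Python scripts to look and compute and a shell command to move; the robot and the scene stay as the last step left them, time stands still between calls to the robot, and variables do not carry over. Pictures are saved under pics/ and viewed, about 8 in all and at most 12, crops included, and the job is handed in when it is done.

```bash
mkdir -p pics
cat > h.py <<'E'
from rig import bot
import numpy as np, cv2
from scipy.spatial.transform import Rotation as R
def cam(n):
    c=bot.read_camera(n); return c
def ray(c,u,v):
    K=np.array([[c['fx'],0,c['cx']],[0,c['fy'],c['cy']],[0,0,1]]);
    p=cv2.undistortPoints(np.array([[[u,v]]],float),K,np.array(c['dist'],float))[0,0]
    T=np.array(c['world_from_camera']); d=T[:3,:3]@np.array([p[0],-p[1],-1]); return T[:3,3],d
def onz(c,u,v,z):
    o,d=ray(c,u,v); return o+d*(z-o[2])/d[2]
def proj(c,P):
    K=np.array([[c['fx'],0,c['cx']],[0,c['fy'],c['cy']],[0,0,1]]); T=np.array(c['world_from_camera'])
    q=T[:3,:3].T@(np.array(P,float)-T[:3,3]); q=q*[1,-1,-1]
    return cv2.projectPoints(q.reshape(1,1,3),np.zeros(3),np.zeros(3),K,np.array(c['dist'],float))[0][0,0]
E
python3 - <<'E'
from h import *
import pickle
for n in("scene","top"):
    c=cam(n); pickle.dump(c,open(n+'.pkl','wb')); cv2.imwrite(f'pics/{n}0.png',cv2.resize(c['pixels'],(800,500),interpolation=cv2.INTER_CUBIC))
    print(n,np.round(np.array(c['world_from_camera']),3),c['fx'],c['dist'])
s=bot.sense();print(s,bot.pinch_z, R.from_rotvec(s['tcp_rot']).as_matrix().round(3))
E
```

```text
scene [[ 5.77000e-01  5.61000e-01 -5.93000e-01 -1.27058e+02]
 [-8.16000e-01  3.87000e-01 -4.29000e-01 -4.08312e+02]
 [-1.10000e-02  7.32000e-01  6.82000e-01  8.27065e+02]
 [ 0.00000e+00  0.00000e+00  0.00000e+00  1.00000e+00]] 389.5398538974978 [0.00602459 0.         0.         0.         0.        ]
top [[ 7.00000e-03  9.91000e-01 -1.31000e-01  3.85259e+02]
 [-1.00000e+00  6.00000e-03 -7.00000e-03  3.62120e+01]
 [-6.00000e-03  1.31000e-01  9.91000e-01  1.04741e+03]
 [ 0.00000e+00  0.00000e+00  0.00000e+00  1.00000e+00]] 395.082034214212 [-0.03690378  0.          0.          0.          0.        ]
{'t': 0.1, 'qpos': array([ 1.06990987e+00,  1.58987282e-01,  1.59809219e+00,  4.74630315e-06,
        1.38622802e+00, -2.10105637e-01]), 'dq': array([-0.00051134, -0.00149744, -0.00227418,  0.00117984,  0.00120694,
        0.00140968]), 'effort': array([ 2.03272216e-04, -3.86504388e+01, -3.22958672e+01,  7.03335134e-02,
        3.39316973e-02, -3.63245408e-05]), 'ee_pos': array([164.59487493, 550.34418375, 213.72376012]), 'tcp_rot': array([-1.33356907, -0.99117934,  0.99377311]), 'wrist_force': array([-0.12865233, -0.4930825 ,  0.05826807]), 'wrist_torque': array([-0.00926927, -0.04559368,  0.02874748]), 'gripper_width': 91.59411628553316} 18.700000000000003 [[ 0.287 -0.001 -0.958]
 [ 0.958 -0.002  0.287]
 [-0.002 -1.     0.   ]]
```

View pics/scene0.png

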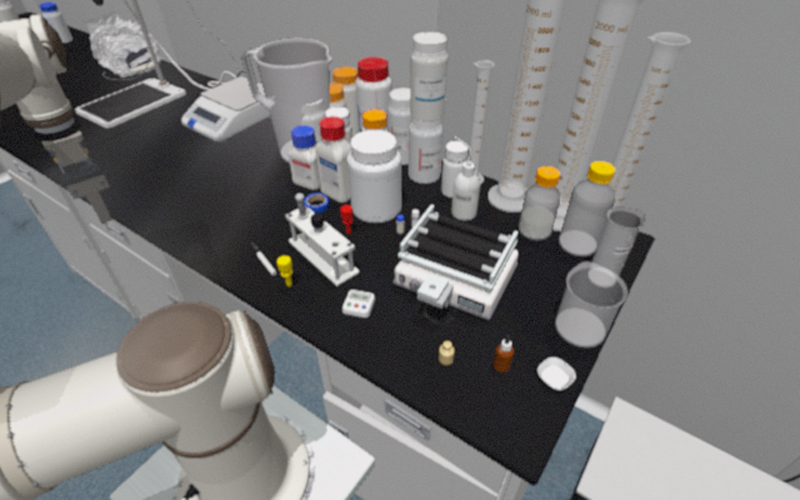

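View pics/top0.png

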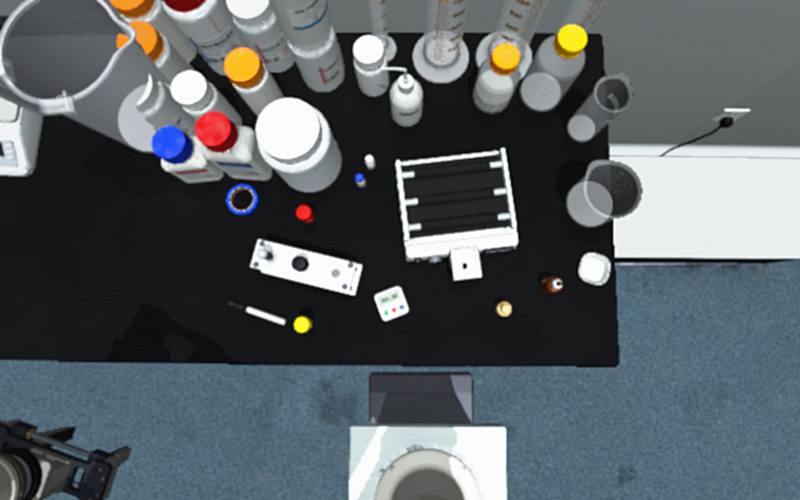

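The scene view shows the shaker around (455,265), the stand at (320,245) with a grey tool left and a black knob in the middle, plus the red and yellow look-alikes. In the top view the stand runs from (252,250) to (360,285) and the tongue is at (465,263). I'll enlarge both next.

Run:
```python
from h import *
import pickle
t=pickle.load(open('top.pkl','rb'))['pixels'];s=pickle.load(open('scene.pkl','rb'))['pixels']
def crop(im,x,y,w,h,f,name):
    o=cv2.resize(im[y:y+h,x:x+w],None,fx=f,fy=f,interpolation=cv2.INTER_CUBIC)
    for i in range(0,w,10): cv2.putText(o,str(x+i),(i*f,8),0,.3,(0,255,255),1); cv2.line(o,(i*f,10),(i*f,14),(0,255,255),1)
    for i in range(10,h,10): cv2.putText(o,str(y+i),(0,i*f+4),0,.3,(0,255,255),1)
    return o
a=crop(t,195,185,100,55,8,'a'); 
cv2.imwrite('pics/a.png',a)
b=np.hstack([crop(t,330,185,65,50,6,'b'),crop(s,320,210,65,50,6,'b')])
c=np.hstack([crop(s,222,150,65,80//2+35,6,'c'),np.zeros((450,390,3),np.uint8)])
cv2.imwrite('pics/b.png',np.vstack([b,crop(s,222,150,130,50,6,'c')]))
```

```text
(no output)
```

View pics/a.png

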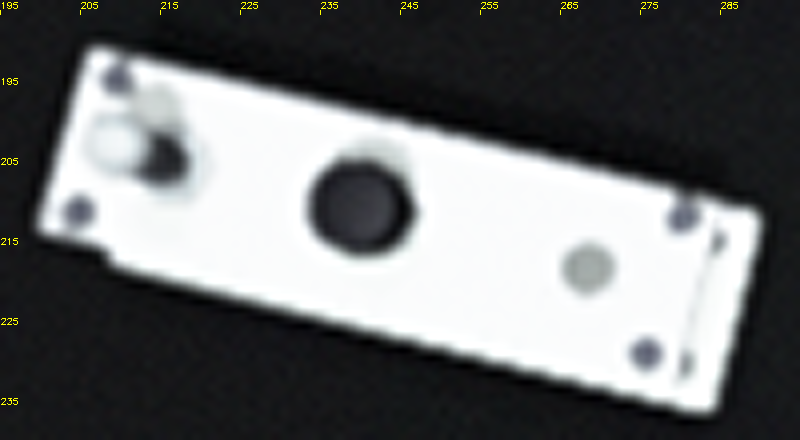

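View pics/b.png

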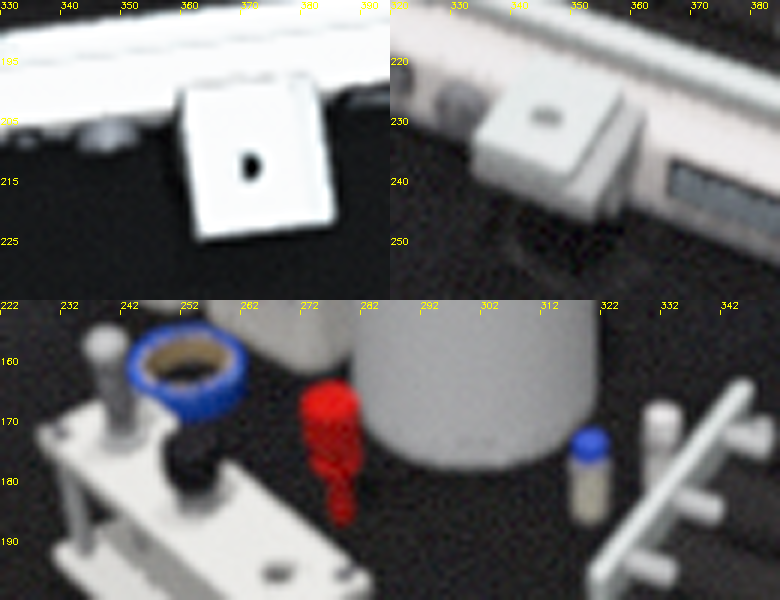

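Picture a.png shows the drift's button at (209.6,202.8), the bolt knob at (239.8,211.2) and the free hole at (268.4,218.6). Picture b.png shows the tongue with a partly covered hole near (371.6,212.8). I'll work out positions and enhance the tongue.

Run:
```python
from h import *
import pickle
c=pickle.load(open('top.pkl','rb'));s=pickle.load(open('scene.pkl','rb'))
P=lambda *a:np.round(onz(*a)[:2],1)
for n,u,v,z in [('TLcorner',206.2,190.8,88),('BL',199.7,214.1,88),('TR',290.2,211.2,88),('BR',284.4,236.5,88),('free',268.4,218.6,88),('drift',209.6,202.8,153),('bolt',239.8,211.2,129),('hole',371.6,212.8,85)]:
    print(n,P(c,u,v,z))
print('scene drift',P(s,222+105/6,150+35/6,153),'free',P(s,222+277/6,150+272/6,88),'hole',P(s,320+155/6,210+117/6,85))
def av(n):
    return np.mean([bot.read_camera(n)['pixels'].astype(float) for _ in range(10)],0)
t=av('top');q=av('scene');np.save('t.npy',t);np.save('q.npy',q)
def crop(im,x,y,w,h,f,lo,hi):
    o=np.clip((im[y:y+h,x:x+w].mean(2)-lo)/(hi-lo)*255,0,255).astype(np.uint8)
    o=cv2.resize(o,None,fx=f,fy=f,interpolation=cv2.INTER_CUBIC); o=cv2.cvtColor(o,cv2.COLOR_GRAY2BGR)
    for i in range(0,w,5): cv2.putText(o,str(x+i),(i*f,8),0,.3,(0,0,255),1)
    for i in range(5,h,5): cv2.putText(o,str(y+i),(0,i*f+4),0,.3,(0,0,255),1)
    return o
cv2.imwrite('pics/c.png',np.hstack([crop(t,352,194,40,35,10,180,256),crop(q,328,215,40,35,10,100,240)]))
print(t[207:219,364:380].mean(2).astype(int))
```

```text
TLcorner [521.3 339.9]
BL [463.6 353.3]
TR [472.2 131.4]
BR [410.7 144.3]
free [453.8 184.2]
drift [484.4 310.2]
bolt [467.7 245.5]
hole [469.9 -67.3]
scene drift [485.9 307.3] free [454.1 179.5] hole [470.4 -68.9]
[[251 251 251 251 251 251 251 252 251 251 251 251 251 251 251 249]
 [251 251 251 251 251 252 252 253 253 252 251 251 251 251 251 250]
 [251 251 251 251 252 251 249 248 251 254 253 251 251 251 251 250]
 [251 251 251 251 250 242 211 176 198 246 254 252 251 251 251 251]
 [252 251 251 251 249 239 153  62  83 196 254 253 251 251 251 251]
 [252 251 251 251 250 244 133   9  11 144 252 254 251 251 251 251]
 [252 251 251 251 248 245 137  14  26 159 253 254 252 251 251 251]
 [252 251 251 251 249 244 168  82 112 220 254 253 251 251 251 251]
 [253 251 251 251 251 248 231 203 224 252 254 252 251 251 251 251]
 [253 251 251 251 252 252 253 253 254 254 252 251 251 251 251 251]
 [254 251 251 251 251 252 252 252 252 252 251 251 251 251 251 251]
 [254 252 251 251 251 251 251 251 251 251 251 251 251 251 251 251]]
```

View pics/c.png

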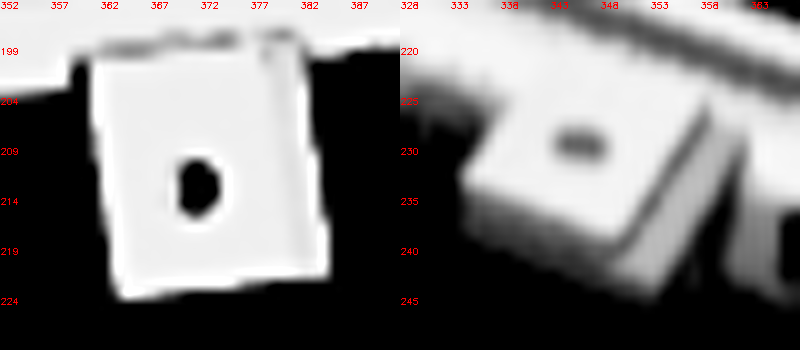

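Run:
```python
from h import *
import pickle
c=pickle.load(open('top.pkl','rb'));t=np.load('t.npy').mean(2).astype(np.float32)
def samp(P): 
    p=np.array([proj(c,q) for q in P],np.float32); return cv2.remap(t,p[:,0].reshape(1,-1),p[:,1].reshape(1,-1),cv2.INTER_LINEAR)[0]
P=lambda u,v,z:onz(c,u,v,z)[:2].round(1)
# front edge of tongue pts, yaw
for a,b in [((364.5,224),(383.5,221.5))]:
    p,q=P(*a,85),P(*b,73); print('front',p,q)
# bars: use 800px picture far bar ends z=111
p,q=P(398*.8,160*.8,111),P(503*.8,150*.8,111);print('far bar',p,q,np.arctan2(*(p-q))*-1)
p,q=P(406*.8,237*.8,85),P(516*.8,232*.8,85);print('front plat',p,q)
th=0.12
for th in(.1,.13):
  xa=np.array([np.cos(th),np.sin(th)]);ya=np.array([-xa[1],xa[0]]);h=np.array([470,-68.])
  for z in(85,73):
    ys=np.arange(-40,41,.25); L=[];Rr=[]
    for dx in np.arange(-14,16,4):
        if abs(dx)<9: continue
        pr=samp([np.r_[h+dx*xa+y*ya,z] for y in ys]); m=ys[pr>128]; L.append(m.max());Rr.append(m.min())
    print(th,z,'left',L,'right',Rr)
  for z in(73,75,85):
    ys=np.arange(-12,12,.1)
    print(z,[(dx,ys[pr<128].max().round(1),ys[pr<128].min().round(1)) for dx in(-4,-3,-2,-1,0,1,2,3,4) for pr in [samp([np.r_[h+dx*xa+y*ya,z] for y in ys])] if (pr<128).any()])
```

```text
front [442.4 -49.8] [449.6 -97.8]
far bar [675.  64.] [ 696.6 -142.2] 0.10437201577390096
front plat [526.4  47.5] [ 537.7 -169.5]
0.1 85 left [np.float64(26.25), np.float64(26.25), np.float64(27.0), np.float64(27.25)] right [np.float64(-30.75), np.float64(-30.5), np.float64(-29.75), np.float64(-29.75)]
0.1 73 left [np.float64(25.25), np.float64(25.25), np.float64(26.0), np.float64(26.25)] right [np.float64(-32.5), np.float64(-32.5), np.float64(-31.5), np.float64(-31.5)]
73 [(-2, np.float64(2.2), np.float64(-1.8)), (-1, np.float64(2.7), np.float64(-2.7)), (0, np.float64(2.9), np.float64(-3.3)), (1, np.float64(3.1), np.float64(-3.6)), (2, np.float64(3.0), np.float64(-3.9)), (3, np.float64(2.9), np.float64(-3.8)), (4, np.float64(2.7), np.float64(-3.5))]
75 [(-3, np.float64(1.5), np.float64(1.2)), (-2, np.float64(2.6), np.float64(-1.7)), (-1, np.float64(2.9), np.float64(-2.5)), (0, np.float64(3.2), np.float64(-3.2)), (1, np.float64(3.3), np.float64(-3.5)), (2, np.float64(3.2), np.float64(-3.6)), (3, np.float64(3.1), np.float64(-3.5)), (4, np.float64(2.9), np.float64(-3.2))]
85 [(-3, np.
[... 859 characters left out ...]
-3.9)), (3, np.float64(2.8), np.float64(-3.9)), (4, np.float64(2.6), np.float64(-3.5))]
75 [(-2, np.float64(2.6), np.float64(-1.7)), (-1, np.float64(3.0), np.float64(-2.5)), (0, np.float64(3.2), np.float64(-3.2)), (1, np.float64(3.3), np.float64(-3.5)), (2, np.float64(3.2), np.float64(-3.7)), (3, np.float64(3.1), np.float64(-3.6)), (4, np.float64(2.8), np.float64(-3.2))]
85 [(-3, np.float64(3.5), np.float64(-0.2)), (-2, np.float64(4.1), np.float64(-1.1)), (-1, np.float64(4.3), np.float64(-1.9)), (0, np.float64(4.4), np.float64(-2.2)), (1, np.float64(4.4), np.float64(-2.5)), (2, np.float64(4.2), np.float64(-2.5)), (3, np.float64(3.9), np.float64(-2.1)), (4, np.float64(3.6), np.float64(-1.8))]
```

c.png shows the overlap lens at (371.3,212.4), with the lug protruding on the right. So the tongue sits about 7 mm to +y of the lug, lug hole near (472,-71.5), shaker yaw about 0.13. I'll go to the drift now.

```bash
python3 -m creep '[[0,0,0,-1.39,0,-3.76,4.5],[0,0,0,-1.39,0,-3.76,4.5],[0,0,0,-1.39,0,-3.76,4.5],[0,0,0,-1.39,0,-3.76,4.5],[0,0,0,-1.39,0,-3.76,4.5],[0,0,0,-1.39,0,-3.76,4.5],[0,0,0,-1.39,0,-3.76,4.5],[0,0,0,-1.39,0,-3.76,4.5],[0,0,0,-1.39,0,-3.76,4.5],[0,0,0,-1.39,0,-3.76,4.5],[0,0,0,0,0,0,4.5],[0,0,0,0,0,0,4.5]]' 60
```

```text
t: 2.6
ee_pos: [484.7, 310.2, 214.5]
tcp_rot: [-1.332, -0.992, 0.993]
wrist_force: [0.1, -0.2, -0.5]
gripper_width: 44.7
```

```bash
python3 -m creep '[[0,0,0,0,2,0,4.5],[0,0,0,0,2,0,4.5],[0,0,0,0,2,0,4.5],[0,0,0,0,2,0,4.5],[0,0,0,0,2,0,4.5],[0,0,0,0,1.85,0,4.5],[0,0,0,0,0,0,4.5]]'; python3 -c "
from h import *
c=cam('scene'); cv2.imwrite('pics/d.png',cv2.resize(c['pixels'][130:230,190:350],None,fx=5,fy=5,interpolation=2))
c=cam('top'); cv2.imwrite('pics/d2.png',cv2.resize(c['pixels'][130:260,150:350],None,fx=4,fy=4,interpolation=2))"
```

```text
t: 3.48
ee_pos: [483.5, 310.0, 94.5]
tcp_rot: [-1.331, -0.99, 0.996]
wrist_force: [-0.0, 0.7, -0.2]
gripper_width: 45.3
```

View pics/d.png

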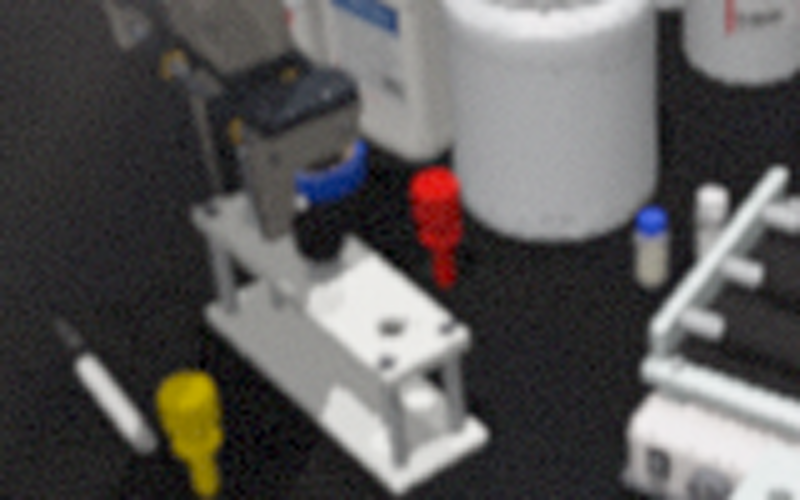

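The gripper is down at (270,180) over the drift, and the black knob at (320,240) is clear of the fingers. I'll grip, check, then lift.

```bash
python3 -m creep '[[0,0,0,0,-0.2,0,4.5],[0,0,0,0,0,0,1],[0,0,0,0,0,0,1],[0,0,0,0,0,0,1],[0,0,0,0,0,0,1],[0,0,0,0,0,0,1]]' 60;python3 -m creep '[[0,0,0,0,-1,0,1],[0,0,0,0,-2,0,1],[0,0,0,0,-2,0,1],[0,0,0,0,-3,0,1],[0,0,0,0,-2,0,1],[0,0,0,0,0,0,1],[0,0,0,0,0,0,1]]'
```

```text
t: 4.32
ee_pos: [485.3, 310.0, 98.1]
tcp_rot: [-1.333, -0.993, 0.992]
wrist_force: [-0.0, 0.9, 0.0]
gripper_width: 16.9
t: 5.2
ee_pos: [484.6, 309.6, 197.1]
tcp_rot: [-1.332, -0.991, 0.994]
wrist_force: [-0.8, -0.4, -1.9]
gripper_width: 16.7
```

```bash
python3 -m creep '[[0,0,0,0,-2.3,0,1],[0,0,0,0,-2.3,0,1],[0,0,0,-4.53,0,-1.18,1],[0,0,0,-4.53,0,-1.18,1],[0,0,0,-4.53,0,-1.18,1],[0,0,0,-4.53,0,-1.18,1],[0,0,0,-4.53,0,-1.18,1],[0,0,0,-4.53,0,-1.18,1],[0,0,0,-4.53,0,-1.18,1],[0,0,0,-4.53,0,-1.18,1],[0,-0.14,0,0,0,0,1],[0,-0.14,0,0,0,0,1]]';python3 -m creep '[[0,-0.14,0,0,0,0,1],[0,0,0,0,2.5,0,1],[0,0,0,0,2.5,0,1],[0,0,0,0,2,0,1],[0,0,0,0,0,0,1]]'; python3 -c "
from h import *
import pickle
c=cam('scene');d=cam('top');pickle.dump((c,d),open('e.pkl','wb'))
a=cv2.resize(c['pixels'][170:260,310:390],None,fx=5,fy=5,interpolation=2)
b=cv2.resize(d['pixels'][170:260,330:410],None,fx=5,fy=5,interpolation=2)
cv2.imwrite('pics/e.png',np.hstack([a,b]))
s=bot.sense();print(R.from_rotvec(s['tcp_rot']).as_matrix().round(3),s['ee_pos'],s['wrist_force'])"
```

```text
t: 6.7
ee_pos: [470.9, -64.8, 242.5]
tcp_rot: [-1.21, -1.202, 1.204]
wrist_force: [0.6, 0.4, -2.2]
gripper_width: 16.6
t: 7.32
ee_pos: [469.7, -63.6, 171.3]
tcp_rot: [-1.139, -1.301, 1.304]
wrist_force: [-0.1, 0.5, -0.8]
gripper_width: 16.9
[[-0.129 -0.001 -0.992]
 [ 0.992  0.    -0.129]
 [ 0.    -1.     0.001]] [471.57365595 -64.32406964 173.99421463] [ 0.08616554  0.33529272 -1.35788181]
```

View pics/e.png

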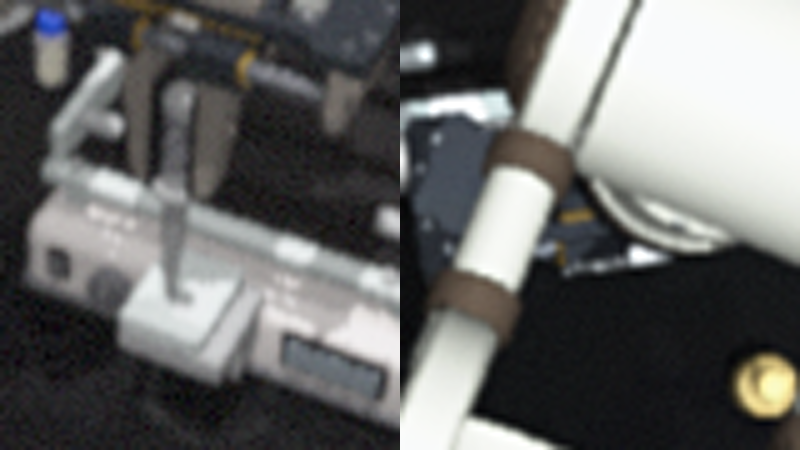

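e.png shows the drift hanging vertically above the tongue, with its tip at (344,228.6) in the scene image and the dark end of the hole just to its right.

```bash
python3 -c "
from h import *
import pickle
c,d=pickle.load(open('e.pkl','rb'))
print(onz(c,344,228.6,91),proj(c,[471.3,-64.4,91]))
for n,p in dict(tongue=[471.3,-64.4,85],lug=[472.3,-71.5,85],ov=[471.8,-68,85]).items(): print(n,proj(c,p))
q=np.load('q.npy').mean(2); print(q[223:236,338:354].astype(int))
"
```

```text
[465.535305   -66.14344612  91.        ] [344.62507592 226.96412502]
tongue [344.53551243 228.55101169]
lug [347.07320154 229.46894448]
ov [345.81922599 229.01752953]
[[230 233 233 232 231 231 231 232 233 233 232 232 233 233 233 233]
 [217 226 231 231 231 231 232 232 233 232 232 232 233 233 233 233]
 [206 224 231 231 231 231 232 233 233 232 232 232 233 233 232 233]
 [211 228 231 231 231 231 229 229 230 230 232 233 233 233 233 233]
 [223 231 231 231 230 224 212 211 210 218 228 232 233 233 233 233]
 [230 232 231 231 227 207 179 175 176 186 209 229 233 233 232 233]
 [232 231 231 232 226 196 160 154 155 158 190 224 233 233 233 232]
 [231 231 232 232 229 209 189 179 174 172 197 226 233 233 233 230]
 [231 232 232 233 232 226 219 213 210 207 219 231 233 232 233 224]
 [232 232 233 233 233 231 231 229 228 228 231 234 233 233 230 211]
 [227 231 232 233 233 233 233 233 233 233 233 234 233 232 222 187]
 [204 215 222 228 232 234 234 234 234 233 233 233 233 226 198 163]
 [170 183 195 208 221 228 231 233 234 234 234 233 231 213 168 160]]
```

```bash
python3 -m creep '[[0,0,0,0,0.3,0,1],[0,0,0,0,0.2,0,1],[0,0,0,0,0.2,0,1],[0,0,0,0,0,0,1]]';python3 -c "
from h import *
for i in range(4):
  cam('top');s=bot.sense();print(s['ee_pos'].round(1),s['wrist_force'].round(1),s['wrist_torque'].round(2))"
```

```text
t: 7.92
ee_pos: [472.1, -64.5, 167.5]
tcp_rot: [-1.146, -1.304, 1.304]
wrist_force: [-0.7, -0.2, 1.2]
gripper_width: 16.9
[472.1 -64.5 167.6] [-0.2  0.3  0.7] [ 0.03 -0.01  0.04]
[472.1 -64.5 167.5] [-0.2  0.4  1.4] [ 0.06  0.04 -0.  ]
[472.  -64.5 167.5] [-1.1 -0.9  1.2] [-0.03  0.03 -0.01]
[472.  -64.5 167.5] [0.2 0.1 1.3] [ 0.04  0.03 -0.06]
```

Contact of about 3 N at tip height about 85, so the tip rests on the tongue rim. I'll look from the scene camera.

```bash
python3 -c "
from h import *
q=np.mean([bot.read_camera('scene')['pixels'].astype(float) for _ in range(6)],0)
q0=np.load('q.npy')
f=lambda im:cv2.resize(np.clip(im[205:245,328:368],0,255).astype(np.uint8),None,fx=10,fy=10,interpolation=2)
cv2.imwrite('pics/f.png',np.hstack([f(q),f(q0)]))
print(q[218:236,338:354].mean(2).astype(int))"
```

```text
[[180 176 167 165 157 130 122 122 116 124 151 157 152 147 144 138]
 [187 184 181 178 168 136 122 121 118 132 157 161 157 156 156 151]
 [188 188 188 187 175 138 122 121 125 147 166 166 160 155 158 159]
 [187 188 188 184 174 138 121 121 128 158 175 174 169 165 166 163]
 [184 187 192 192 181 145 123 120 132 167 179 178 177 175 175 172]
 [180 192 211 218 209 165 126 120 137 171 178 177 179 179 179 178]
 [174 200 225 233 225 182 133 121 143 172 177 177 178 178 178 178]
 [183 217 234 236 228 188 136 127 154 183 188 189 189 187 179 180]
 [207 230 235 235 227 190 137 130 171 211 219 220 219 213 195 197]
 [224 234 235 235 227 189 136 127 169 215 229 235 235 231 222 223]
 [231 232 229 231 221 185 136 121 151 188 214 233 237 236 235 235]
 [226 224 221 223 215 182 138 129 146 160 194 228 237 237 237 236]
 [218 218 218 218 215 195 164 161 173 175 200 229 236 237 236 234]
 [217 217 218 219 218 210 201 205 211 211 223 235 237 236 236 228]
 [217 219 220 220 219 217 218 223 228 230 234 236 236 237 234 214]
 [213 217 219 220 219 219 220 223 227 229 232 231 234 234 225 191]
 [194 203 210 215 218 220 221 221 222 224 226 224 226 221 199 167]
 [167 177 187 199 210 216 218 220 221 222 221 220 218 202 166 163]]
```

View pics/f.png

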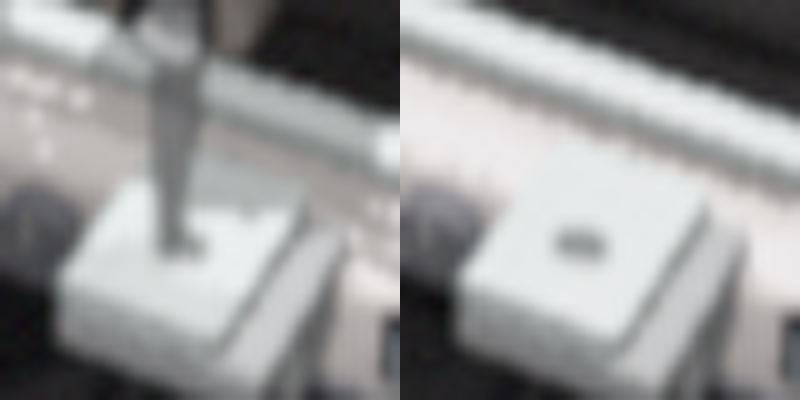

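f.png shows the tip at (344.7,228.9) and the tongue hole centred at (345.6,229.0). So the tip needs to go about 1 px right, roughly +1.3 mm in x and -2 mm in y.

```bash
python3 -m creep '[[0,0,0,0,-0.2,0,1],[0,0,0,-0.22,0,-0.11,1],[0,0,0,0,0.2,0,1],[0,0,0,0,0.1,0,1],[0,0,0,0,0.1,0,1],[0,0,0,0,0,0,1]]'
```

```text
t: 9.18
ee_pos: [473.0, -66.4, 164.9]
tcp_rot: [-1.145, -1.304, 1.304]
wrist_force: [-0.0, 0.3, -1.5]
gripper_width: 17.2
```

```bash
python3 -m creep '[[0,0,0,0,0.15,0,1],[0,0,0,0,0.15,0,1],[0,0,0,0,0.1,0,1],[0,0,0,0,0,0,1]]'; python3 -m creep '[[0,0,0,-0.1,0,0,1],[0,0,0,-0.1,0,0,1],[0,0,0,-0.1,0,0,1],[0,0,0,0,0,0,1]]'
```

```text
t: 9.68
ee_pos: [473.0, -66.4, 161.0]
tcp_rot: [-1.145, -1.304, 1.304]
wrist_force: [0.7, -0.3, -2.7]
gripper_width: 16.8
t: 10.18
ee_pos: [473.5, -69.5, 161.1]
tcp_rot: [-1.145, -1.304, 1.304]
wrist_force: [-0.1, -0.7, -1.7]
gripper_width: 17.1
```

```bash
python3 -m creep '[[0,0,0,-0.1,0,0,1],[0,0,0,-0.1,0,0,1],[0,0,0,0,0,0,1]]'; python3 -m creep '[[0,0,0,-0.1,0,0,1],[0,0,0,-0.1,0,0,1],[0,0,0,0,0,0,1]]'
```

```text
t: 10.55
ee_pos: [473.8, -71.5, 161.1]
tcp_rot: [-1.145, -1.304, 1.304]
wrist_force: [-0.3, 0.6, -2.2]
gripper_width: 16.9
t: 10.92
ee_pos: [473.8, -72.9, 160.9]
tcp_rot: [-1.144, -1.304, 1.303]
wrist_force: [-0.6, 3.2, -1.2]
gripper_width: 16.7
```

```bash
python3 -m creep '[[0,0,0,-0.1,0,0,1],[0,0,0,-0.1,0,0,1],[0,0,0,0,0,0,1]]'; python3 -m creep '[[0,0,0,-0.1,0,0,1],[0,0,0,-0.1,0,0,1],[0,0,0,-0.1,0,0,1],[0,0,0,0,0,0,1]]'
```

```text
t: 11.3
ee_pos: [473.8, -74.3, 160.8]
tcp_rot: [-1.143, -1.304, 1.302]
wrist_force: [-1.4, 5.6, 0.0]
gripper_width: 17.2
t: 11.8
ee_pos: [474.2, -77.2, 160.8]
tcp_rot: [-1.142, -1.304, 1.302]
wrist_force: [-2.3, 5.2, 0.1]
gripper_width: 17.0
```

```bash
python3 -m creep '[[0,0,0,-0.1,0,0,1],[0,0,0,-0.05,0,0,1],[0,0,0,0,0.15,0,1],[0,0,0,0,0.15,0,1],[0,0,0,0,0,0,1]]'; python3 -m creep '[[0,0,0,0,0.15,0,1],[0,0,0,0,0.15,0,1],[0,0,0,0,0,0,1]]'
```

```text
t: 12.42
ee_pos: [474.1, -78.7, 157.9]
tcp_rot: [-1.142, -1.304, 1.303]
wrist_force: [-3.0, 5.6, 1.2]
gripper_width: 16.8
t: 12.8
ee_pos: [474.1, -78.7, 154.9]
tcp_rot: [-1.142, -1.303, 1.303]
wrist_force: [-2.2, 5.6, 1.6]
gripper_width: 16.8
```

```bash
python3 -m creep '[[0,0,0,0,0.2,0.05,1],[0,0,0,0,0.2,0,1],[0,0,0,0,0,0,1]]'; python3 -m creep '[[0,0,0,0,0.2,0,1],[0,0,0,0,0.2,0,1],[0,0,0,0,0.2,0,1],[0,0,0,0,0,0,1]]'
```

```text
t: 13.18
ee_pos: [473.7, -78.8, 150.8]
tcp_rot: [-1.142, -1.304, 1.303]
wrist_force: [-2.8, 5.5, 0.5]
gripper_width: 17.0
t: 13.68
ee_pos: [473.6, -78.8, 144.8]
tcp_rot: [-1.142, -1.304, 1.303]
wrist_force: [-2.6, 5.0, 1.3]
gripper_width: 17.0
```

```bash
python3 -m creep '[[0,0,0,0,0.2,0.05,1],[0,0,0,0,0.2,0,1],[0,0,0,0,0.2,0,1],[0,0,0,0,0,0,1]]'; python3 -m creep '[[0,0,0,0,0.2,0,1],[0,0,0,0,0.2,0,1],[0,0,0,0,0,0,1]]'
```

```text
t: 14.18
ee_pos: [473.2, -78.7, 138.9]
tcp_rot: [-1.142, -1.304, 1.302]
wrist_force: [-2.2, 6.4, 1.5]
gripper_width: 16.8
t: 14.55
ee_pos: [473.1, -78.4, 134.9]
tcp_rot: [-1.141, -1.304, 1.302]
wrist_force: [-2.3, 7.2, 1.9]
gripper_width: 17.2
```

```bash
python3 -m creep '[[0,0,0,0.05,0.2,0.05,1],[0,0,0,0.02,0.2,0,1],[0,0,0,0,0,0,1]]'; python3 -m creep '[[0,0,0,0.03,0.2,0.03,1],[0,0,0,0.02,0.2,0,1],[0,0,0,0,0,0,1]]'
```

```text
t: 14.92
ee_pos: [472.8, -78.0, 131.0]
tcp_rot: [-1.142, -1.304, 1.302]
wrist_force: [-1.3, 6.4, 1.6]
gripper_width: 16.7
t: 15.3
ee_pos: [472.5, -77.5, 127.0]
tcp_rot: [-1.142, -1.304, 1.302]
wrist_force: [-1.8, 7.0, 1.6]
gripper_width: 16.8
```

```bash
python3 -m creep '[[0,0,0,0.04,0.2,0.03,1],[0,0,0,0.03,0.2,0,1],[0,0,0,0,0,0,1]]'; python3 -m creep '[[0,0,0,0.04,0.2,0.03,1],[0,0,0,0.03,0.2,0,1],[0,0,0,0,0,0,1]]';python3 -m creep '[[0,0,0,0.03,0.2,0.03,1],[0,0,0,0.02,0.2,0,1],[0,0,0,0,0,0,1]]'
```

```text
t: 15.68
ee_pos: [472.3, -77.0, 123.1]
tcp_rot: [-1.143, -1.305, 1.302]
wrist_force: [-1.8, 7.3, 1.3]
gripper_width: 17.0
t: 16.05
ee_pos: [472.1, -76.7, 119.1]
tcp_rot: [-1.144, -1.304, 1.302]
wrist_force: [-0.9, 5.8, -0.4]
gripper_width: 17.4
t: 16.42
ee_pos: [471.9, -76.3, 115.2]
tcp_rot: [-1.144, -1.305, 1.302]
wrist_force: [-0.4, 5.3, 0.3]
gripper_width: 16.9
```

```bash
python3 -m creep '[[0,0,0,0.02,0.2,0.02,1],[0,0,0,0.02,0.2,0,1],[0,0,0,0,0,0,1]]'; python3 -m creep '[[0,0,0,0.02,0.2,0,1],[0,0,0,0.0,0.1,0,1],[0,0,0,0,0,0,1]]'
```

```text
t: 16.8
ee_pos: [471.8, -75.9, 111.3]
tcp_rot: [-1.145, -1.305, 1.302]
wrist_force: [-0.6, 6.2, 0.9]
gripper_width: 17.1
t: 17.18
ee_pos: [471.8, -75.7, 108.3]
tcp_rot: [-1.145, -1.305, 1.302]
wrist_force: [0.0, 6.4, 0.5]
gripper_width: 16.9
```

```bash
python3 -m creep '[[0,0,0,0.02,0.2,0,1],[0,0,0,0.02,0.1,0,1],[0,0,0,0,0,0,1]]'; python3 -m creep '[[0,0,0,0.01,0.2,0,1],[0,0,0,0.0,0.2,0,1],[0,0,0,0,0,0,1]]';python3 -c "
from h import *
s=bot.sense();print(s['wrist_torque'],s['wrist_force'],R.from_rotvec(s['tcp_rot']).as_matrix().round(3))"
```

```text
t: 17.55
ee_pos: [471.7, -75.4, 105.3]
tcp_rot: [-1.145, -1.305, 1.302]
wrist_force: [-0.3, 5.0, 0.4]
gripper_width: 17.0
t: 17.92
ee_pos: [471.7, -75.3, 101.2]
tcp_rot: [-1.145, -1.305, 1.302]
wrist_force: [-0.1, 5.2, -0.2]
gripper_width: 16.7
[ 1.2597565  -0.01734625  0.1127069 ] [-0.09940731  5.17972488 -0.15484959] [[-0.129  0.001 -0.992]
 [ 0.992  0.001 -0.129]
 [ 0.001 -1.    -0.001]]
```

```bash
python3 -m creep '[[0,0,0,0.02,0.2,0,1],[0,0,0,0.02,0.15,0,1],[0,0,0,0,0,0,1]]'; python3 -m creep '[[0,0,0,0.03,0,0,1],[0,0,0,0.03,0,0,1],[0,0,0,0,0,0,1]]'
```

```text
t: 18.3
ee_pos: [471.7, -75.2, 97.7]
tcp_rot: [-1.145, -1.305, 1.303]
wrist_force: [-0.3, 5.8, 0.4]
gripper_width: 16.8
t: 18.68
ee_pos: [471.6, -75.1, 97.7]
tcp_rot: [-1.146, -1.304, 1.304]
wrist_force: [1.0, 4.3, -0.4]
gripper_width: 16.9
```

```bash
python3 -m creep '[[0,0,0,0.05,0,0,1],[0,0,0,0.05,0,0,1],[0,0,0,0,0,0,1]]'; python3 -m creep '[[0,0,0,0.05,0,0,1],[0,0,0,0.0,0,0,1],[0,0,0,0,0,0,1]]'
```

```text
t: 19.05
ee_pos: [471.5, -74.7, 97.7]
tcp_rot: [-1.147, -1.304, 1.305]
wrist_force: [1.0, 1.3, -3.3]
gripper_width: 16.9
t: 19.42
ee_pos: [471.2, -74.2, 97.8]
tcp_rot: [-1.146, -1.303, 1.305]
wrist_force: [1.3, -2.9, -1.2]
gripper_width: 16.7
```

```bash
python3 -m creep '[[0,0,0,-0.03,-0.2,0,1],[0,0,0,0,-0.4,0,1],[0,0,0,0,-0.6,0,1],[0,0,0,0,0,0,1]]'; python3 -m creep '[[0,0,0,0,-1,0,1],[0,0,0,0,-1.5,0,1],[0,0,0,0,-2,0,1],[0,0,0,0,-2.5,0,1],[0,0,0,0,-3,0,1],[0,0,0,0,-3.3,0,1],[0,0,0,0,0,0,1]]'
```

```text
t: 19.92
ee_pos: [471.9, -74.1, 110.7]
tcp_rot: [-1.147, -1.305, 1.304]
wrist_force: [1.4, -3.3, -0.4]
gripper_width: 16.6
t: 20.8
ee_pos: [472.9, -73.9, 246.1]
tcp_rot: [-1.151, -1.308, 1.303]
wrist_force: [-0.1, -0.2, -1.6]
gripper_width: 16.7
```

```bash
python3 -m creep '[[0,0,0,4.21,0,-0.69,1],[0,0,0,4.21,0,-0.69,1],[0,0,0,4.21,0,-0.69,1],[0,0,0,4.21,0,-0.69,1],[0,0,0,4.21,0,-0.69,1],[0,0,0,4.21,0,-0.69,1],[0,0,0,4.21,0,-0.69,1],[0,0,0,4.21,0,-0.69,1],[0,0,0,4.21,0,-0.69,1],[0,0.14,0,0,0,0,1],[0,0.14,0,0,0,0,1],[0,0.14,0,0,0,0,1]]'; python3 -m creep '[[0,0,0,0,2,0,1],[0,0,0,0,2,0,1],[0,0,0,0,1.5,0,1],[0,0,0,0,0,0,1],[0,0,0,0,0,0,1]]';python3 -c "
from h import *
c=cam('scene')
cv2.imwrite('pics/g.png',cv2.resize(c['pixels'][140:220,200:300],None,fx=7,fy=7,interpolation=2))
s=bot.sense();print(R.from_rotvec(s['tcp_rot']).as_matrix().round(3),s['ee_pos'],s['wrist_force'])"
```

```text
t: 22.3
ee_pos: [482.6, 310.1, 240.6]
tcp_rot: [-1.333, -0.986, 0.992]
wrist_force: [0.5, -0.6, -1.6]
gripper_width: 17.0
t: 22.92
ee_pos: [484.2, 310.1, 188.1]
tcp_rot: [-1.333, -0.993, 0.992]
wrist_force: [0.9, 0.5, -1.3]
gripper_width: 17.1
[[ 0.287  0.001 -0.958]
 [ 0.958  0.001  0.287]
 [ 0.001 -1.    -0.001]] [484.44995724 310.15995388 188.51726721] [ 0.15063838  1.67052782 -1.65593133]
```

View pics/g.png

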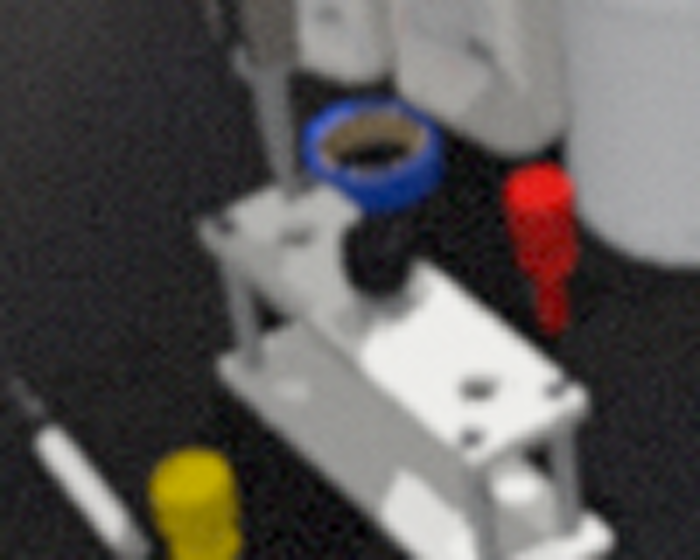

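g.png shows the drift tip at (291,190) directly above its empty hole at (295,235), so I'll lower it.

```bash
python3 -m creep '[[0,0,0,0,1,0,1],[0,0,0,0,0.8,0,1],[0,0,0,0,0.5,0,1],[0,0,0,0,0,0,1]]'; python3 -m creep '[[0,0,0,0,1.5,0,1],[0,0,0,0,1.5,0,1],[0,0,0,0,1.5,0,1],[0,0,0,0,1,0,1],[0,0,0,0,0.5,0,1],[0,0,0,0,0.3,0,1],[0,0,0,0,0,0,1]]'
```

```text
t: 23.48
ee_pos: [483.5, 309.8, 163.8]
tcp_rot: [-1.332, -0.991, 0.993]
wrist_force: [0.3, 0.4, -1.0]
gripper_width: 16.7
t: 24.35
ee_pos: [483.9, 309.9, 101.7]
tcp_rot: [-1.333, -0.992, 0.992]
wrist_force: [0.6, 0.3, -1.4]
gripper_width: 16.7
```

```bash
python3 -m creep '[[0,0,0,0,0.25,0,1],[0,0,0,0,0,0,1],[0,0,0,0,0,0,4.5],[0,0,0,0,0,0,4.5],[0,0,0,0,0,0,4.5],[0,0,0,0,0,0,4.5]]'; python3 -m creep '[[0,0,0,0,-1,0,4.5],[0,0,0,0,-2,0,4.5],[0,0,0,0,-2,0,4.5],[0,0,0,0,-2,0,4.5],[0,0,0,0,-0.5,0,4.5],[0,0,0,0,0,0,4.5],[0,0,0,0,0,0,4.5]]'; python3 -c "
from h import *
c=cam('scene')
cv2.imwrite('pics/i.png',cv2.resize(c['pixels'][140:220,200:300],None,fx=7,fy=7,interpolation=2))"
```

```text
t: 25.1
ee_pos: [484.1, 309.9, 99.3]
tcp_rot: [-1.333, -0.993, 0.992]
wrist_force: [0.3, 0.0, -0.1]
gripper_width: 45.1
t: 25.98
ee_pos: [483.4, 309.7, 173.1]
tcp_rot: [-1.332, -0.991, 0.994]
wrist_force: [0.6, 0.2, 0.4]
gripper_width: 45.1
```

View pics/i.png

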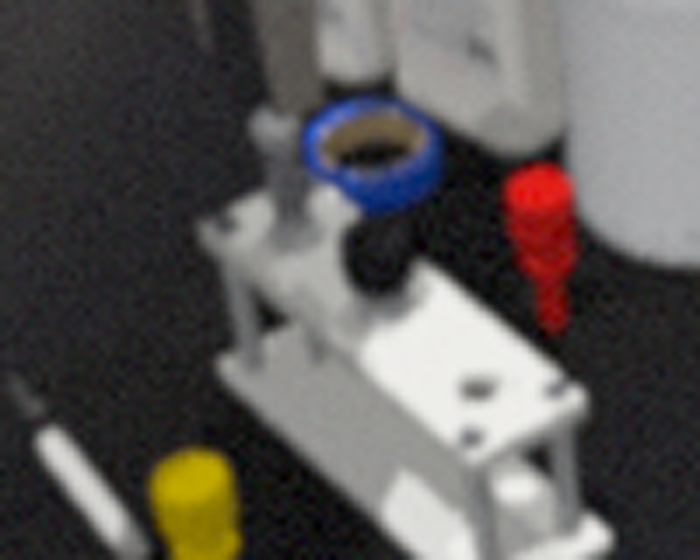

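i.png shows the drift hanging upright in its hole at (285,190), and the bolt untouched at (378,255). I'll go to the bolt.

```bash
python3 -m creep '[[0,0,0,-3.3,0,-0.16,5.2],[0,0,0,-3.3,0,-0.16,5.2],[0,0,0,0,2,0,5.2],[0,0,0,0,2,0,5.2],[0,0,0,0,2,0,5.2],[0,0,0,0,1.6,0,5.2],[0,0,0,0,0,0,5.2],[0,0,0,0,0,0,5.2]]';python3 -m creep '[[0,0,0,0,0,0,2],[0,0,0,0,0,0,2],[0,0,0,0,0,0,2],[0,0,0,0,0,0,2],[0,0,0,0,0,0,2],[0,0,0,0,0,0,2]]' 60
```

```text
t: 27.02
ee_pos: [468.6, 245.9, 98.7]
tcp_rot: [-1.333, -0.993, 0.992]
wrist_force: [-0.1, -0.1, -0.3]
gripper_width: 52.3
t: 27.78
ee_pos: [468.6, 246.1, 98.7]
tcp_rot: [-1.333, -0.993, 0.991]
wrist_force: [0.5, 2.2, 5.2]
gripper_width: 27.9
```

```bash
python3 -m creep '[[0,0,0,0,-1.5,0,2],[0,0,0,0,-3,0,2],[0,0,0,0,-2.5,0,2],[0,0,0,-3.83,0,-1.19,2],[0,0,0,-3.83,0,-1.19,2],[0,0,0,-3.83,0,-1.19,2],[0,0,0,-3.83,0,-1.19,2],[0,0,0,-3.83,0,-1.19,2],[0,0,0,-3.83,0,-1.19,2],[0,0,0,-3.83,0,-1.19,2],[0,0,0,-3.83,0,-1.19,2],[0,-0.14,0,0,0,0,2]]';python3 -m creep '[[0,-0.14,0,0,0,0,2],[0,-0.14,0,0,0,0,2],[0,0,0,0,1.5,0,2],[0,0,0,0,0.8,0,2],[0,0,0,0,0,0,2],[0,0,0,0,0,0,2]]'; python3 -c "
from h import *
q=np.mean([bot.read_camera('scene')['pixels'].astype(float) for _ in range(4)],0)
cv2.imwrite('pics/j.png',cv2.resize(np.clip(q[190:250,318:388],0,255).astype(np.uint8),None,fx=8,fy=8,interpolation=2))
s=bot.sense();print(R.from_rotvec(s['tcp_rot']).as_matrix().round(3),s['ee_pos'],s['wrist_force'])"
```

```text
t: 29.28
ee_pos: [470.5, -77.5, 168.0]
tcp_rot: [-1.276, -1.095, 1.099]
wrist_force: [0.2, 0.0, -1.3]
gripper_width: 27.7
t: 30.02
ee_pos: [471.5, -75.1, 145.1]
tcp_rot: [-1.145, -1.303, 1.303]
wrist_force: [-0.4, -0.7, -1.3]
gripper_width: 27.9
[[-0.129  0.001 -0.992]
 [ 0.992 -0.    -0.129]
 [-0.    -1.    -0.001]] [471.70691441 -75.17376699 145.47661548] [-0.00883136 -0.09544667 -0.94588513]
```

View pics/j.png

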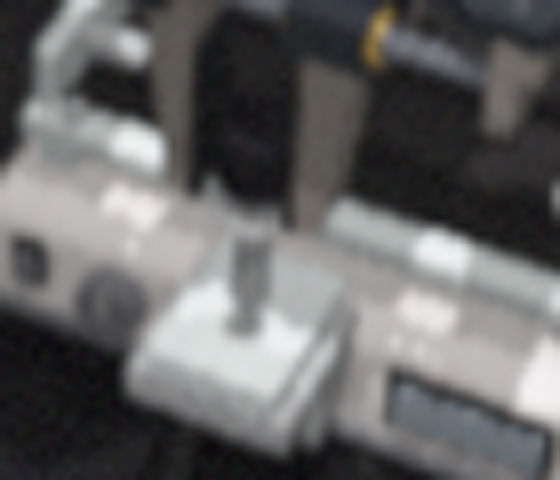

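j.png shows the bolt upright with its tip at (246,330), above the tongue where the hole is. I'll shift +0.6 mm in y and feel down.

```bash
python3 -m creep '[[0,0,0,0.06,0.4,0,2],[0,0,0,0,0.3,0,2],[0,0,0,0,0.2,0,2],[0,0,0,0,0.1,0,2],[0,0,0,0,0.1,0,2],[0,0,0,0,0,0,2]]'
```

```text
t: 30.98
ee_pos: [471.4, -74.5, 134.1]
tcp_rot: [-1.145, -1.304, 1.304]
wrist_force: [0.2, -0.1, -2.4]
gripper_width: 28.0
```

Tip is at about 83.4 with no contact, so it's in the tongue.

```bash
python3 -m creep '[[0,0,0,0,0.15,0,2],[0,0,0,0,0.15,0,2],[0,0,0,0,0.15,0,2],[0,0,0,0,0.15,0,2],[0,0,0,0,0,0,2]]';python3 -m creep '[[0,0,0,0,0.15,0,2],[0,0,0,0,0.15,0,2],[0,0,0,0,0.15,0,2],[0,0,0,0,0,0,2]]'
```

```text
t: 31.6
ee_pos: [471.3, -74.4, 127.9]
tcp_rot: [-1.145, -1.304, 1.304]
wrist_force: [-0.9, 0.6, -1.2]
gripper_width: 27.9
t: 32.1
ee_pos: [471.3, -74.4, 123.4]
tcp_rot: [-1.145, -1.304, 1.304]
wrist_force: [-0.7, -0.2, -1.3]
gripper_width: 28.1
```

```bash
python3 -m creep '[[0,0,0,0,0.15,0,2],[0,0,0,0,0.15,0,2],[0,0,0,0,0.15,0,2],[0,0,0,0,0,0,2]]';python3 -m creep '[[0,0,0,0,0.2,0,2],[0,0,0,0,0.2,0,2],[0,0,0,0,0.2,0,2],[0,0,0,0,0,0,2]]'
```

```text
t: 32.6
ee_pos: [471.1, -74.1, 118.8]
tcp_rot: [-1.144, -1.304, 1.303]
wrist_force: [0.2, 0.8, -2.4]
gripper_width: 27.8
t: 33.1
ee_pos: [471.0, -74.1, 112.6]
tcp_rot: [-1.144, -1.304, 1.303]
wrist_force: [-1.1, 3.2, -2.9]
gripper_width: 27.6
```

```bash
python3 -m creep '[[0,0,0,0.02,0.2,0,2],[0,0,0,0,0.2,0,2],[0,0,0,0,0.2,0,2],[0,0,0,0,0,0,2]]';python3 -m creep '[[0,0,0,0.0,0.2,0,2],[0,0,0,0,0.2,0,2],[0,0,0,0,0.2,0,2],[0,0,0,0,0,0,2]]'
```

```text
t: 33.6
ee_pos: [471.1, -74.1, 106.7]
tcp_rot: [-1.145, -1.304, 1.304]
wrist_force: [-1.4, 3.6, -0.2]
gripper_width: 27.5
t: 34.1
ee_pos: [471.1, -74.1, 100.9]
tcp_rot: [-1.145, -1.304, 1.304]
wrist_force: [-1.6, 4.5, -0.2]
gripper_width: 27.7
```

```bash
python3 -m creep '[[0,0,0,0,0.15,0,2],[0,0,0,0,0.1,0,2],[0,0,0,0,0.1,0,2],[0,0,0,0,0,0,2]]'
```

```text
t: 34.6
ee_pos: [471.1, -74.0, 97.5]
tcp_rot: [-1.145, -1.304, 1.304]
wrist_force: [-2.3, 5.1, 0.4]
gripper_width: 27.8
```

```bash
python3 -m creep '[[0,0,0,0.04,0.1,0.02,2],[0,0,0,0,0.05,0,2],[0,0,0,0,0,0,2]]';python3 -m creep '[[0,0,0,0.03,0.05,0,2],[0,0,0,0,0.05,0,2],[0,0,0,0,0,0,2]]'
```

```text
t: 34.98
ee_pos: [471.1, -74.0, 96.1]
tcp_rot: [-1.145, -1.304, 1.304]
wrist_force: [-2.0, 3.7, -0.2]
gripper_width: 27.9
t: 35.35
ee_pos: [471.2, -73.9, 95.7]
tcp_rot: [-1.146, -1.304, 1.304]
wrist_force: [-4.5, 4.1, 5.0]
gripper_width: 28.0
```

```bash
python3 -m creep '[[0,0,0,0.03,0.05,0.03,2],[0,0,0,0,0,0,2]]';python3 -m creep '[[0,0,0,0,0,0,3.2],[0,0,0,0,0,0,4.2],[0,0,0,0,0,0,5],[0,0,0,0,0,0,5],[0,0,0,0,0,0,5]]';python3 -m creep '[[0,0,0,0,-1,0,5],[0,0,0,0,-2,0,5],[0,0,0,0,-3,0,5],[0,0,0,0,-4,0,5],[0,0,0,0,-4,0,5],[0,0,0,3,-2,4,5],[0,0,0,4,0,4,5],[0,0,0,4,0,4,5],[0,0,0,4,0,2,5],[0,0,0,4,0,0,5],[0,0,0,4,0,0,5],[0,0,0,0,0,0,5]]'; python3 -c "
from h import *
av=lambda n:np.clip(np.mean([bot.read_camera(n)['pixels'].astype(float) for _ in range(4)],0),0,255).astype(np.uint8)
q=av('scene');t=av('top')
f=lambda i,k:cv2.resize(i,None,fx=k,fy=k,interpolation=2)
cv2.imwrite('pics/k.png',np.vstack([np.hstack([f(q[190:250,320:370],8),f(t[185:245,345:395],8)]),f(q[140:180,215:315],8)[:120]]))
cv2.imwrite('pics/k.png',np.hstack([f(q[190:250,320:370],8),f(t[185:245,345:395],8)]))
cv2.imwrite('pics/l.png',np.hstack([f(q[140:220,200:300],5),f(q,1.25)[100:500,150:450]]))"
```

```text
t: 35.6
ee_pos: [471.2, -73.9, 95.6]
tcp_rot: [-1.147, -1.304, 1.304]
wrist_force: [-4.1, 1.9, 6.8]
gripper_width: 27.6
t: 36.22
ee_pos: [470.7, -73.4, 94.6]
tcp_rot: [-1.145, -1.304, 1.304]
wrist_force: [-0.2, -0.1, 0.2]
gripper_width: 50.0
t: 37.72
ee_pos: [301.6, 138.5, 255.3]
tcp_rot: [-1.143, -1.309, 1.307]
wrist_force: [0.3, 0.1, 0.7]
gripper_width: 50.5
```

View pics/k.png

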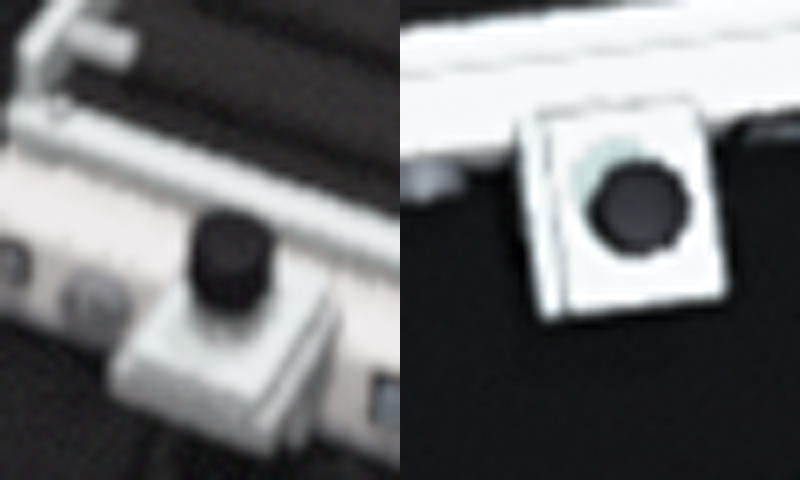

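k.png shows the bolt's knob seated on the tongue: washer down, knob at (374.3,210.4) in the top image. One numeric check of lean, then hand in.

```bash
python3 -c "
from h import *
c=cam('top');s=cam('scene')
print('top knob',onz(c,374.3,210.4,126),'scene knob top',onz(s,320+232/8-.4,190+224/8-.4,126))
st=bot.sense();print(st['t'],st['wrist_force'],st['dq'].round(3))
g=s['pixels'][140:190,215:250].mean(2); g0=np.load('q.npy')[140:190,215:250].mean(2)
print('drift area diff vs start',np.abs(g-g0).mean(), np.abs(g-g0).max())
bot.close_job()"
```

```text
top knob [471.92274147 -69.23367705 126.        ] scene knob top [475.74735517 -71.79382356 126.        ]
38.225 [-0.182657   -0.35134356 -0.24522843] [ 0.008  0.003 -0.002 -0.001 -0.001  0.003]
drift area diff vs start 37.72129523809524 162.2
the job is handed in; nothing more can be done
```

I locked the shaker with the transit bolt, hung the drift back in its stand hole, and handed the job in at about 38 s. No verdict was reported.

- **Drift:** I put the tip into the tongue's hole and pushed the platform about 7 mm toward −y with it. I then worked the drift down through the lug until its flange was about 2.6 mm above the tongue. Wrist force stayed below about 8 N. The first try touched the tongue rim at about 3 N, so I shifted it 2–3 mm.
- **Drift back in the stand:** it went back into its own hole, and a picture taken after release showed it hanging upright.
- **Bolt:** it went down with light forces and seated with about 8 N. By robot position its washer face was at about z = 85 mm, level with the tongue's top face. The last picture shows it seated and looking upright. The gripper was clear of everything at hand-in.

**Checks that failed or disagreed:**
- The two cameras put the knob centre at (471.9, −69.2) and (475.7, −71.8), while the robot's neutral position for the hole was (471.5, −74.5). The cameras read several mm more +y than the robot throughout, so I trusted the force feel. I did not measure the bolt's lean separately.
- The final image comparison at the drift was large (mean difference 38), but it proves nothing. The arm was probably in that view, and I had used up the picture allowance, so I did not look again at the end.

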